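# Unlock the planter from its saucer and hold it up

## Robot

A 6-joint arm with a two-finger parallel gripper is mounted at the origin on the work surface. World frame = base frame: x ahead of the robot, y to its left, z up, the work surface at z = 0. Lengths are in m, angles in rad, forces in N, time in s.
With the tool pointing down it reaches from about 0.275 to 0.825 m from the base axis. Payload 4.9 kg.
Tool frame: the origin (TCP) lies midway between the tips of the shut fingers; the grasp point (between the pads) lies 19 mm behind it; z points along the fingers, y is the line along which they close (so a half turn about z gives the same grasp; the last joint's range is limited). The gripper opens to 85 mm and grips with 20 to 120 N. Pads are 22 mm wide; open, the fingers measure 114 mm over their backs; the gripper's body (76 mm by 85 mm) begins 54 mm behind the grasp point. The pads swing forward as they close: fully open they stand 13 mm farther back than shut.
Start: joints at [1.066, 0.326, -0.193, 1.052, 0, 1.437], TCP at [0.199, 0.513, 0.231] pointing down, gripper open.
Joint ranges: [-2.65, 2.65], [-0.97, 1.79], [-1.3, 1.35], [-1.93, 2.1], [-1.47, 1.37], [-3.14, 3.14]. Speed limits (rad/s): [2.57, 2.57, 3.14, 3.14, 3.14, 3.14].

## Interface

Orientations are given as a rotation vector (axis times angle).
In Python, from cell import r gives the robot as it stands. The module is installed in compiled form; this text tells all that it offers. Calls block until the motion is done:
- r.reach(position, orientation): joint-space move of the TCP to a pose.
- r.movel(position, orientation=None, vel=0.15, stop_force=None): straight line of the TCP; orientation=None keeps the orientation; vel is the mean speed in m/s. With stop_force (N) it stops when the force on the tool has changed by that much, and returns True; else False.
- r.movej(angles): joint-space move.
- r.gripper_to(opening, squeeze=None): finger opening in m; squeeze is the grip in N (None keeps the last); returns when the fingers have stopped.
- r.pause(seconds).
- r.inverse_kinematics(position, orientation): joint angles nearest the present ones, or None.
- r.observe(): the state.
- r.snapshot(name): name is "scene" or "top" or "wrist"; returns (picture, depth): 384x512x3 uint8, red, green, blue; 384x512 float32, m along the optical axis (not along the pixel's ray), 0 where there is no reading.
- r.get_calibration(name): a dict with "mtx" (3x3 intrinsics, pixels), "rvec" (rotation vector, rad) and "tvec" (3), from world to camera coordinates, as OpenCV has them; the wrist camera has in their place "hand_eye" (4x4, takes a point from camera to tool coordinates, whose origin is the TCP and whose axes are the flange's). Camera axes: x right, y down, z forward; pixel columns grow to the right and rows downward; lengths in m; the calibration is good to about 2 mm. A picture is of the moment at which its call begins: read the wrist's pose just before it. get_calibration takes no time and is no camera call.
A pose or a line that the arm cannot do raises r.MotionError and nothing moves.
- r.hand_in(): hands the job in; it is judged then, once.
Trained networks look in the newest picture that a camera, given by its name, has taken for a name from the list of things; names that differ only in an ending like _2 or _b are one class to them, and where a whole thing is asked for, a point or a joint stands for the part that bears it (a point fixed in the world has none). Each returns a list of dicts, best first, with "confidence" (0 to 1); they miss things now and then, are a little off and sometimes report something else, mostly with a low value. They report only what shows in the picture. A call takes as long as a camera call.
- r.find_in(camera, target): "location" ([x, y, z] in m, in the coordinates of the camera as it stood for that picture, good to about 4 mm: the middle of the surface that is visible of it).
- r.outline_of(camera, target): "pixels" (384x512 bool, what is visible of it).
- r.pinpoint(camera, target): "location" ([x, y, z] in m, in the coordinates of the camera as it stood for that picture, good to about 4 mm: a listed point, or the origin of a listed thing).
The state is a dict: "clock": time; "q": joint angles; "joint_velocities": joint speeds; "tau": joint torques, N m; "ee_pos": TCP position; "orientation": TCP orientation; "contact_force": force on the tool from outside, world axes, zero at the start; "ft_torque": the same for the moment, N m; "finger_gap": finger opening in m; "grip_force": force on a finger pad.
Only numpy, scipy, OpenCV 4.12 (cv2) and the standard library are available. Lean on these libraries where they do the work, as an engineer would, in place of code of your own. Each camera call takes 0.05 s, during which the arm holds its last target. There are 200 camera calls.

## Task

The little black cactus planter is twist-locked into its brass-collared saucer on the mantelpiece: turn it where it sits until its white stripe faces the white mark on the saucer, then lift it straight up, about 10 cm, over its saucer so that the saucer can be wiped. Keep it upright and steady up there for two seconds and finish while still holding it in the gripper: do not put it down. Keep the planter upright throughout and leave the frame, coasters, stopper and candle jar where they are.

Things in the scene. Friction and masses are not known exactly. Their poses are not given: they have to be found in the camera images.
- planter: Loose matt black ceramic planter: upright cylinder 60 mm in diameter, 90 mm tall, 0.2 to 0.4 kg; a fixed green ceramic cactus ball rises 23 mm above its rim, 36 mm wide. Origin: centre of its underside; z up its axis; x points to its white stripe. Starts locked in the saucer, 0.6 to 1.3 rad anticlockwise (from above) of unlocked. Grip across its upper half at any yaw; it turns easily.
- planter_stripe (a point): The white stripe (10 mm wide, down the outside of the planter and over its rim) at the rim: 29 mm from the axis along the planter's +x, 90 mm above its underside. Unlocked when it faces the saucer's mark.
- planter_lug (a point): Black foot lug under the stripe, the point at its outer end: 40 mm from the axis along the planter's +x, 5 mm above the underside. A twin lies along -x. Each is 10 mm wide, 2 to 8 mm above the underside, and caught under the saucer's collar until it is turned to face a slot.
- saucer: Fixed round wooden saucer, 100 mm across, with a brass collar; its place and yaw vary. Origin: centre of its underside, on the mantelpiece; x points to its white mark, z up. The planter stands on its floor, 8 mm above the origin. Collar: inner radius 32.5 mm (2.5 mm clear of the planter all round), outer 48 mm, underside 18.5 mm and top 23.5 mm above the origin.
- saucer_slot (a point): Middle of the collar's slot at the mark: 39 mm from the saucer's centre along its +x, 21 mm up. Slot 20 mm wide, a twin along -x; the planter's lugs pass up through them when turned to within about 0.12 rad.
- saucer_mark (a point): The white bar (24 x 10 mm) sticking out of the saucer's rim in front of one slot; the point lies on its top, 57 mm from the saucer's centre along its +x and 8 mm up.
- frame: Clear acrylic picture frame, 130 mm wide, 160 mm tall, foot 60 mm deep, standing to the left; bystander. Origin: centre of its underside, width along its y.
- coaster_a: Cork coaster, 94 mm across, 6 mm thick, lying flat to the right; bystander. Origin: centre of its underside.
- coaster_b: Second cork coaster, same, farther from the robot, on the right; bystander. Origin: centre of its underside.
- stopper: Chrome bottle stopper standing on its 42 mm wide head, 62 mm tall, to the left; bystander. Origin: centre of its underside.
- candle_jar: Amber glass candle jar with wooden lid, 68 mm across, 80 mm tall, beyond the planter; bystander. Origin: centre of its underside.

How it is judged:
On the way, in this order (a step that is already met when the one before it is completed fails the run):
1. the planter, still seated in its saucer, is turned so that its stripe faces the saucer's mark (within 0.2 rad) (angle between the x axis of planter and the x axis of saucer, either way round below 0.2 rad and x of planter_stripe in the frame of saucer above 0.015 m and z of planter in the frame of saucer below 0.013 m), for 0.1 s.
2. the gripper holds the planter clear above its saucer, level and steady, for 1.5 s (z of planter in the frame of saucer between 0.065 and 0.18 m and horizontal distance between planter and saucer below 0.05 m and angle between planter's own z axis and vertical below 0.12 rad and linear speed of planter below 0.03 m/s and angular speed of planter below 0.25 rad/s and contact force between planter and the fingers above 1 N and contact force between planter and saucer below 0.1 N), for 1.5 s.
At the end, for the whole second after the job is handed in: The fingers still hold the planter, its underside 65 to 180 mm above the mantelpiece, within 50 mm of the saucer's centre line, tilted less than 0.12 rad, moving slower than 0.03 m/s and 0.25 rad/s, not touching the saucer; frame, coasters, stopper and candle jar within 15 mm of where they began (all of step 2 and distance of each of frame, coaster_a, coaster_b, stopper, candle_jar from where it was at the start of the episode below 0.015 m); the arm keeps its last pose, push and grip.
It fails at once if the planter is tipped more than 0.3 rad (angle between planter's own z axis and vertical above 0.3 rad).
It fails at once if the frame, a coaster, the stopper or the candle jar is shifted more than 15 mm (distance of any of frame, coaster_a, coaster_b, stopper, candle_jar from where it was at the start of the episode above 0.015 m).
It also fails if it takes over 38 s, if anything falls off the work surface, if the arm or the gripper's body presses on something with over 40 N, if the wrist force passes 120 N, or if a joint passes its speed limit or range.

## Working session

There is one attempt and no reset: what is moved stays moved. The work goes in short steps, each a Python script; the robot and the scene stay as the last script left them, time stands still between calls to the robot, and variables do not carry over. Pictures are saved under pics/ and viewed, at most 10 in all, crops included, and the job is handed in when it is done.

```bash
mkdir -p pics; cat > h.py <<'E'
import numpy as np, cv2
from cell import r
from scipy.spatial.transform import Rotation as R
def cam2w(name,p,obs=None):
    c=r.get_calibration(name); p=np.array(p)
    if name=="wrist":
        T=np.array(c["hand_eye"]); q=T[:3,:3]@p+T[:3,3]
        return R.from_rotvec(obs["orientation"]).as_matrix()@q+obs["ee_pos"]
    M=cv2.Rodrigues(np.array(c["rvec"],float))[0]
    return M.T@(p-np.array(c["tvec"]).ravel())
def save(pic,n): cv2.imwrite(f"pics/{n}.png",pic[:,:,::-1])
E
python3 - <<'E'
from h import *
ob=r.observe(); print(ob["clock"],ob["ee_pos"],ob["orientation"])
ims=[]
for n in ["scene","top"]:
    pic,d=r.snapshot(n); save(pic,n+"0")
    for t in ["planter","planter_stripe","planter_lug","saucer","saucer_slot","saucer_mark","frame","coaster_a","stopper","candle_jar"]:
        for o in r.pinpoint(n,t)[:2]: print(n,t,round(o["confidence"],2),cam2w(n,o["location"]).round(4))
print(r.observe()["clock"])
E
```

```text
0.0 [0.19898049 0.5120913  0.23048988] [-5.78952780e-01 -3.08721119e+00  2.65819565e-03]
scene planter 0.71 [0.495  0.1308 0.0069]
scene planter_stripe 0.7 [0.5019 0.1552 0.0984]
scene planter_lug 0.97 [0.4994 0.168  0.016 ]
scene saucer 0.93 [0.4996 0.1295 0.0011]
scene saucer 0.36 [0.5    0.1672 0.0188]
scene saucer_slot 0.57 [0.5324 0.144  0.0179]
scene saucer_mark 0.69 [0.5513 0.1497 0.0096]
scene frame 0.92 [0.6754 0.3496 0.0061]
scene coaster_a 0.83 [ 0.7074 -0.3073 -0.    ]
scene stopper 0.5 [4.672e-01 3.408e-01 2.000e-04]
scene candle_jar 0.62 [ 0.7801 -0.0183  0.0009]
top planter 0.75 [0.4986 0.1283 0.0063]
top planter 0.37 [6.718e-01 3.494e-01 3.000e-04]
top planter_stripe 0.91 [0.4965 0.16   0.1005]
top planter_stripe 0.42 [ 0.4962  0.1307 -0.0007]
top planter_lug 0.62 [0.503  0.1691 0.0127]
top saucer 0.56 [ 4.961e-01  1.331e-01 -3.000e-04]
top saucer_slot 0.66 [0.5305 0.1478 0.0222]
top saucer_mark 0.86 [0.5499 0.1548 0.0087]
top frame 0.42 [0.5495 0.1534 0.0057]
top coaster_a 0.98 [ 0.7064 -0.3077 -0.0024]
top coaster_a 0.93 [ 0.4643 -0.3457  0.0023]
top stopper 0.48 [4.623e-01 3.411e-01 3.000e-04]
top candle_jar 0.8 [ 0.7774 -0.0193  0.    ]
top candle_jar 0.5 [0.551  0.153  0.0073]
1.1
```

View pics/scene0.png

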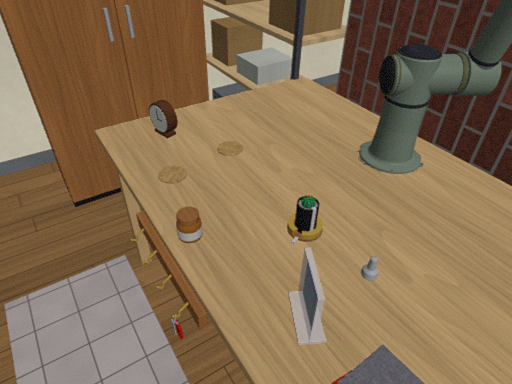

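View pics/top0.png

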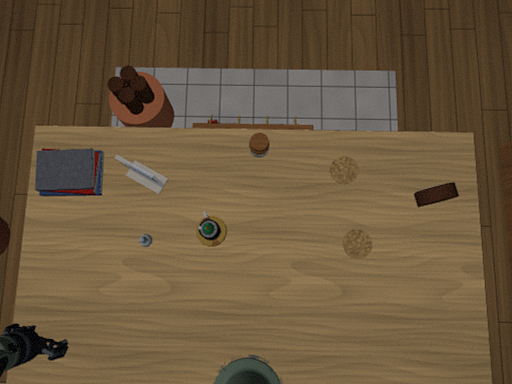

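The scene shows the planter in its saucer near (306,217), with the white mark at (295,240). The top view has the planter at (209,230), stripe at about (201,230) facing left, and mark at (206,215). The networks agree with both pictures. Next I measure from two wrist poses.

```bash
cat >> h.py <<'E'
def down(yaw): return (R.from_euler('z',yaw)*R.from_euler('x',np.pi)).as_rotvec()
E
python3 - <<'E'
from h import *
print(r.get_calibration("wrist")["hand_eye"])
c=np.array([.4975,.131])
for y in np.arange(-3,3.2,.5):
    q=r.inverse_kinematics([*c,.25],down(y)); print(round(y,2),None if q is None else np.round(q,2))
for k,(dx,dy,y) in enumerate([(-.03,0,1.5),(.0,-.03,.5)]):
    try: r.reach([c[0]+dx,c[1]+dy,.27],down(y))
    except r.MotionError as e: print(e); continue
    ob=r.observe(); pic,d=r.snapshot("wrist"); save(pic,f"w{k}"); print(ob["clock"])
    for t in ["planter","planter_stripe","planter_lug","saucer","saucer_slot","saucer_mark"]:
        for o in r.pinpoint("wrist",t)[:2]: print(t,round(o["confidence"],2),cam2w("wrist",o["location"],ob).round(4))
a=[cv2.imread(f"pics/w{k}.png") for k in (0,1)]
cv2.imwrite("pics/w.png",cv2.resize(np.hstack(a),(800,300)))
E
```

```text
[[ 6.83669260e-04 -9.53541745e-01 -3.01260142e-01  7.75846198e-02]
 [ 9.99999491e-01  4.28417287e-04  9.13347326e-04 -7.50846812e-04]
 [-7.41849750e-04 -3.01260613e-01  9.53541553e-01 -1.43035907e-01]
 [ 0.00000000e+00  0.00000000e+00  0.00000000e+00  1.00000000e+00]]
-3.0 [ 0.11  0.25 -0.25  1.07  0.   -0.03]
-2.5 [ 0.11  0.25 -0.25  1.07  0.   -0.53]
-2.0 [ 0.11  0.25 -0.25  1.07  0.   -1.03]
-1.5 [ 0.11  0.25 -0.25  1.07  0.   -1.53]
-1.0 [ 0.11  0.25 -0.25  1.07  0.   -2.03]
-0.5 [ 0.11  0.25 -0.25  1.07  0.   -2.53]
0.0 [ 0.11  0.25 -0.25  1.07  0.   -3.03]
0.5 [ 0.11  0.25 -0.25  1.07  0.    2.76]
1.0 [ 0.11  0.25 -0.25  1.07  0.    2.26]
1.5 [ 0.11  0.25 -0.25  1.07  0.    1.76]
2.0 [ 0.11  0.25 -0.25  1.07  0.    1.26]
2.5 [ 0.11  0.25 -0.25  1.07  0.    0.76]
3.0 [ 0.11  0.25 -0.25  1.07  0.    0.26]
2.8083
planter 0.8 [0.4951 0.1253 0.0108]
planter_stripe 0.92 [0.5025 0.1589 0.1037]
planter_lug 0.96 [0.4992 0.1709 0.016 ]
saucer_slot 0.76 [0.5335 0.1426 0.022 ]
saucer_mark 0.77 [0.5471 0.1516 0.01  ]
4.05
planter_stripe 0.57 [0.5025 0.1587 0.1014]
planter_lug 0.9 [0.5009 0.1684 0.0137]
saucer_slot 0.87 [0.532  0.1423 0.0236]
saucer_mark 0.85 [0.5468 0.1528 0.0129]
```

View pics/w.png

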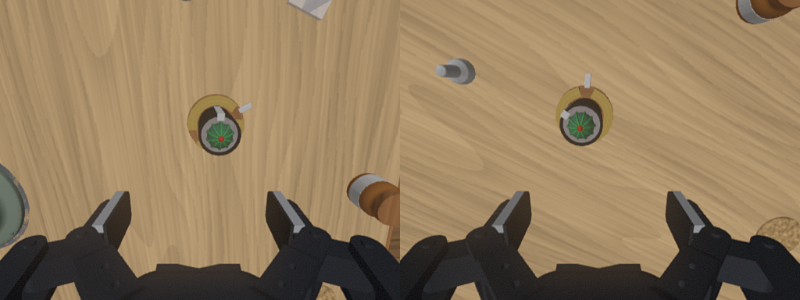

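The wrist view confirms the layout: the mark is at about (245,106) in the left half and the stripe at (220,113). Next I refine the centre and angles from the depth image, then descend and grip.

```bash
cat >> h.py <<'E'
def cloud():
    ob=r.observe(); pic,d=r.snapshot("wrist"); K=np.array(r.get_calibration("wrist")["mtx"])
    v,u=np.mgrid[:384,:512]; P=np.stack([(u-K[0,2])/K[0,0]*d,(v-K[1,2])/K[1,1]*d,d],-1)
    T=np.array(r.get_calibration("wrist")["hand_eye"])
    W=(P@T[:3,:3].T+T[:3,3])@R.from_rotvec(ob["orientation"]).as_matrix().T+ob["ee_pos"]
    W[d==0]=np.nan
    return pic,W,ob
def white(pic):
    h=cv2.cvtColor(pic,cv2.COLOR_RGB2HSV); return (h[...,1]<60)&(h[...,2]>165)
E
python3 - <<'E'
from h import *
c0=np.array([.4965,.1293])
def meas(c0):
    pic,W,ob=cloud(); wh=white(pic); rho=np.hypot(W[...,0]-c0[0],W[...,1]-c0[1]); z=W[...,2]
    rim=(rho<.04)&(z>.088)&(z<.105); (x,y),rad=cv2.minEnclosingCircle(W[rim][:,:2].astype(np.float32)*1000)
    print("rim",x,y,rad,np.median(z[rim]),rim.sum())
    col=(rho<.052)&(z>.019)&(z<.03)&(rho>.03)
    (x2,y2),rad2=cv2.minEnclosingCircle(W[col][:,:2].astype(np.float32)*1000); print("collar",x2,y2,rad2,np.median(z[col]))
    for n,m in [("stripe",wh&rim),("mark",wh&(rho>.045)&(rho<.075)&(z<.016))]:
        p=W[m].mean(0); print(n,m.sum(),p.round(4),"yaw",np.arctan2(p[1]-c0[1],p[0]-c0[0]).round(3),"px",np.argwhere(m).mean(0).round())
meas(c0)
r.reach([c0[0],c0[1],.25],down(1.9)); meas(c0)
print(r.observe()["clock"])
E
```

```text
rim 496.79339599609375 128.4467315673828 30.582548141479492 0.09400884268666025 1586
collar 496.7151794433594 127.62080383300781 48.594818115234375 0.023686458466998975
stripe 73 [0.4987 0.1536 0.0995] yaw 1.481 px [147. 210.]
mark 122 [0.5501 0.1511 0.0082] yaw 0.386 px [102. 239.]
rim 496.4480895996094 128.5601806640625 30.598417282104492 0.09439012487096651 1725
collar 496.1565856933594 128.02110290527344 48.771732330322266 0.0238120760119033
stripe 80 [0.4988 0.1535 0.0997] yaw 1.478 px [155. 264.]
mark 118 [0.5491 0.151  0.0081] yaw 0.392 px [156. 297.]
5.7167
```

```bash
python3 - <<'E'
from h import *
c=[.4964,.1282]
r.reach([*c,.15],down(1.9))
print(r.movel([*c,.057],vel=.08,stop_force=12))
r.gripper_to(.0,squeeze=45)
o=r.observe(); print(o["clock"],o["ee_pos"],o["finger_gap"],o["grip_force"],o["contact_force"],o["ft_torque"])
r.reach([*c,.057],down(1.9-1.07))
r.pause(.3)
o=r.observe(); print(o["clock"],o["ee_pos"],o["finger_gap"],o["grip_force"],o["contact_force"],o["ft_torque"],o["q"])
pic,W,ob=cloud(); save(pic,"g0")
rho=np.hypot(W[...,0]-c[0],W[...,1]-c[1]); z=W[...,2]; wh=white(pic)
for n,m in [("stripe",wh&(rho<.04)&(z>.085)&(z<.105)),("side",wh&(rho<.04)&(z>.03)&(z<.085)),("mark",wh&(rho>.045)&(rho<.075)&(z<.016))]:
    p=W[m].mean(0); print(n,m.sum(),p.round(4),np.arctan2(p[1]-c[1],p[0]-c[0]).round(3))
for t in ["planter_stripe","planter_lug","saucer_slot","saucer_mark"]:
    for q in r.pinpoint("wrist",t)[:1]:
        p=cam2w("wrist",q["location"],ob); print(t,round(q["confidence"],2),p.round(4),np.arctan2(p[1]-c[1],p[0]-c[0]).round(3))
E
```

```text
False
7.8667 [0.49692695 0.12823835 0.05765272] 0.05906174389234639 48.232635855674744 [-0.62757583 -0.36426373  5.98787535] [-0.0370469   0.26729326  0.01104511]
9.1667 [0.49704153 0.12819527 0.05763074] 0.05896208943063105 48.521772623062134 [-0.89146698 -0.09745555  5.49108547] [-0.03737012  0.09629615 -0.04388607] [ 1.08601827e-01  4.48047683e-01 -5.14433141e-01  6.06946616e-01
 -1.10490807e-04  2.42042464e+00]
stripe 735 [0.5174 0.1373 0.0996] 0.409
side 1 [0.4765 0.1602 0.0751] 2.127
mark 553 [0.549  0.1508 0.0081] 0.405
planter_stripe 0.61 [0.5232 0.14   0.1009] 0.415
saucer_slot 0.95 [0.5333 0.1401 0.0228] 0.313
saucer_mark 0.71 [0.5489 0.152  0.0113] 0.426
```

View pics/g0.png

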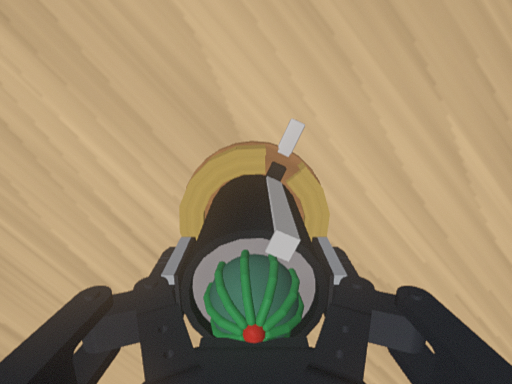

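The stripe (283,245) lines up with the mark (291,138), and the black lug (276,171) shows in the slot. I lift with a force guard.

```bash
python3 - <<'E'
from h import *
o=r.observe(); p=o["ee_pos"]
s=r.movel([.4966,.1282,.082],vel=.03,stop_force=15); o=r.observe(); print(s,o["ee_pos"],o["contact_force"],o["clock"])
if not s:
    s=r.movel([.4966,.1282,.157],vel=.06); r.pause(2.3)
    o=r.observe(); print(s,o["ee_pos"],o["contact_force"],o["finger_gap"],o["grip_force"],o["clock"])
    pic,W,ob=cloud(); save(pic,"l0")
    pic,d=r.snapshot("scene"); big=cv2.resize(pic[150:350,200:450],(512,384)); save(big,"l1")
    for q in r.pinpoint("scene","planter")[:1]: print(cam2w("scene",q["location"]))
    a=[cv2.imread(f"pics/l{k}.png") for k in (0,1)]
    cv2.imwrite("pics/l.png",cv2.resize(np.hstack(a),(800,300)))
E
```

```text
False [0.49644397 0.12817371 0.08188077] [-0.34650334 -0.1398267  -2.98335588] 10.4
False [0.49659118 0.12820436 0.15699467] [ 0.40957263  0.1705228  -2.50439464] 0.059285718744372204 48.75139653682709 14.1
[0.53479464 0.14390756 0.11844967]
```

View pics/l.png

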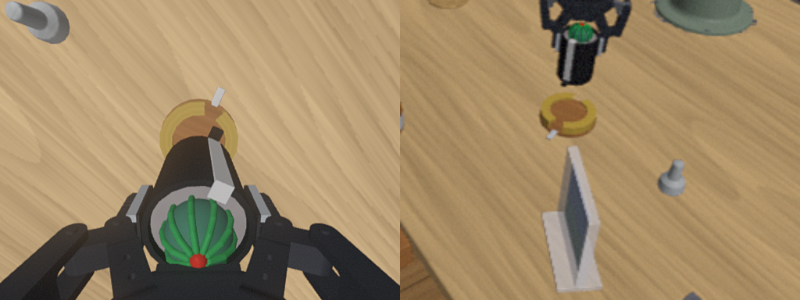

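The planter hangs upright about 10 cm above the empty saucer: in the right half, planter at (577,58) and saucer at (568,114). The stopper and frame are where they were.

```bash
python3 -c "
from h import *
print(r.hand_in())"
```

```text
the job is handed in; nothing more can be done
None
```

The planter was turned about 1.07 rad clockwise to its mark, lifted about 10 cm straight up, held steady for over two seconds and handed in at about 14 s still in the gripper; the hand-in call returned no verdict.

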